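Vent and close the filter cell

ROBOT

A 7-joint arm with a two-finger parallel gripper is mounted at the origin on the work surface. World frame = base frame: x ahead of the robot, y to its left, z up, the work surface at z = 0. Lengths are in mm, angles in rad, forces in N, time in s.
With the tool pointing down it reaches from about 425 to 950 mm from the base axis. Payload 4.7 kg.
Tool frame: the origin (TCP) lies on the centre line of the jaws, within the pads' length; the fingertips stand 22 mm ahead of it and the grasp point (between the pads) lies 3 mm ahead of it; y points along the fingers, x is the direction in which the jaws open and shut, and the axes are right-handed (so a half turn about y gives the same grasp; the last joint's range is limited). The gripper opens to 85 mm and grips with 20 to 120 N. Pads are 22 mm wide; open, the fingers measure 114 mm over their backs; the gripper's body (76 mm by 85 mm) begins 54 mm behind the grasp point. The pads swing forward as they close: fully open they stand 13 mm farther back than shut.
Start: joints at [-1.243, 0.469, -0.049, 1.532, 0.024, 1.141, -0.082], TCP at [235.723, 632.519, 253.335] pointing down, gripper open.
Joint ranges: [-2.59, 2.59], [-0.33, 1.99], [-1.39, 1.29], [0.1, 2.45], [-1.04, 4.18], [0.21, 1.99], [-2.66, 2.66]. Speed limits (rad/s): [2.57, 2.57, 3.14, 3.14, 3.14, 3.14, 3.14].

INTERFACE

Orientations are given as a rotation vector (axis times angle).
In Python, from plant import ctrl, cams, workorder gives the robot as it stands.
- The arm moves only by the tool drive_tool, never from a script. Its argument "increments" is a list of rows, each an object with "slide": the shift along the world's x, y, z in cm, a list of three; "yaw": the turn about the world's z in rad; "fingers": the closure, from 0 (fully open) to 1 (shut). In form: [{"slide": [x, y, z], "yaw": yaw, "fingers": fingers}, ...]. A call has 1 to 12 rows; each row shifts and turns the pose as measured when the row begins; what a row does not reach is not made up. A row lasts 1/8 s, in which the tool goes at most 62.5 mm and 10.7 degrees, less where a joint would pass 70% of its speed; a pose out of reach is approached as far as the arm can. A call with a gripper value outside its range is refused whole. The fingers move at their own pace and stop on an object; the grip force is fixed at half the most. Time passes only in rows, so rows that do not move let the fingers close. It gives the time, the measured TCP pose, the force and the opening at its end, in the units of the state.
- ctrl.read_state(): the state, without advancing time (a new reading comes with each control period).
- cams.snapshot(name): name is "scene" or "top" or "wrist"; returns the picture (480x640x3 uint8, red, green, blue); there is no depth.
- cams.camera_model(name): a dict with "fx", "fy", "cx", "cy" (pixels), "k1" (the pictures are not rectified: a ray, as slopes to the right and down, at radius r is drawn at 1 + k1 r^2 times it, then the intrinsics apply), "R" (3x3) and "t" (3): a world point X has camera coordinates R X + t. Camera axes: x right, y down, z forward; pixel columns grow to the right and rows downward; lengths in mm; the calibration is good to about 2 mm. A picture is of the moment at which its call begins: read the wrist's pose just before it. camera_model takes no time and is no camera call; for the wrist camera it gives the pose at the moment of the call.
- workorder.job_done(): hands the job in, once; it reports no verdict.
The state is a dict: "clock": time; "joint_pos": joint angles; "joint_velocities": joint speeds; "joint_efforts": joint torques, N m; "eef_pos": TCP position; "tcp_rot": TCP orientation; "contact_force": force on the tool from outside, world axes, zero at the start; "torque": the same for the moment, N m; "opening": finger opening in mm.
Only numpy, scipy, OpenCV 4.12 (cv2) and the standard library are available. Lean on these libraries where they do the work, as an engineer would, in place of code of your own. Each camera call takes 0.05 s, during which the arm holds its last target. There are 200 camera calls.

TASK

Vent the filter cell, then close it: first turn the black handle of the vent valve to half open, 45 degrees to the pipe. Then turn the knurled collar on the cell (clockwise, seen from above, is the short way) until its hidden keyways drop over the pins, push it straight down fully home against its spring, and finish still holding it down there, because it springs up when let go. Leave the valve as set and do not disturb the things standing around.

Things in the scene. Friction and masses are not known exactly. Their poses are not given: they have to be found in the camera images.
- manifold: Fixed filter manifold on an aluminium plate 100 (x) x 250 (y) x 12 mm. Origin: centre of its underside, on the work surface; z up. The filter cell stands at y = -70 mm, the vent valve at y = +70 mm; a straight pipe 12 mm thick runs low between them along its y axis. The cell is a pedestal 46 mm in diameter with a flat shoulder 45 mm above the work surface, and the collar on it.
- spigot (a point): The cell's vertical axis at shoulder height, 45 mm above the work surface: the collar's origin lies here when fully home. A spigot 34 mm in diameter rises from it inside the collar (about 1.5 mm of sideways play), with three equal pins 120 degrees apart, hidden by the collar and pointing in unknown directions, and a spring plunger on top.
- collar: Loose knurled aluminium cap over the spigot, 58 mm in diameter, 50 mm tall, 0.15 kg. Origin: on its axis, 14 mm above the open lower edge, 36 mm below the flat top; z up. It starts resting on the pins, 10 mm above spigot. Three hidden keyways inside come over the pins (to within 5 degrees) when it is turned clockwise, seen from above, by 20 to 80 degrees; its x axis does not tell where.
- valve (a joint): Angle of the vent valve handle, rad: 0 = closed, the handle lies across the pipe (along the manifold's x axis); it grows counterclockwise seen from above to pi/2 = fully open, handle along the pipe. Half open is pi/4. Stays where it is left (friction about 0.05 N m).
- valve_grip (a point): Middle of the valve handle, on the valve's vertical axis, 75 mm above the work surface; the handle is a black bar 60 mm long, 12 mm wide and 22 mm tall (from 64 to 86 mm above the work surface). Its x axis runs along the handle and turns with it.
- tip_box: Bystander: closed pipette tip box, 85 x 120 x 70 mm, origin at the centre of its underside.
- tube_rack: Bystander: orange tube rack, 100 x 200 x 45 mm, origin at the centre of its underside.
- beaker: Bystander: white plastic beaker, 84 mm wide, 100 mm tall, origin at the centre of its underside.
- jar: Bystander: small amber jar, 44 mm wide, 50 mm tall, origin at the centre of its underside.
- collar_top (a point): Centre of the collar's closed flat top, 36 mm above its origin; a boss 18 mm wide and 5 mm high stands on it. Once the keyways meet the pins the collar drops 4 mm freely on to the plunger, then must be pushed 6 mm further to the shoulder: the spring takes about 3 N at first, 9 N when home, and lifts the collar 6 mm again if let go.
Mind the look-alikes: they are no part of the job. What is shaped like the collar but brown, green or red is not meant.

How it is judged (in metres and radians):
On the way, in this order (a step that is already met when the one before it is completed fails the run):
1. the vent valve is set half open while the collar is still up on its pins (value of joint valve between 0.61 and 0.96 rad and z of collar in the frame of manifold above 0.0525 m), for 0.3 s.
2. the collar has dropped over the pins and is pushed home (z of collar in the frame of manifold below 0.0475 m and horizontal distance between collar and spigot below 0.004 m), for 0.2 s.
At the end, for the whole second after the job is handed in: The robot still holds the collar (contact force over 2 N) pushed home: its origin less than 2.5 mm above the shoulder, within 4 mm of the spigot axis and within 5 degrees of upright; the valve stands at 45 degrees, within 10 degrees (all of step 2 and value of joint valve between 0.61 and 0.96 rad and angle between collar's own z axis and vertical below 0.09 rad and (contact force between collar and the fingers above 2 N or contact force between collar and the arm above 2 N)); the arm keeps its last pose, push and grip.
It fails at once if a bystander is pushed more than 25 mm (distance of any of tip_box, tube_rack, beaker, jar from where it was at the start of the episode above 0.025 m).
It also fails if it takes over 61 s, if anything falls off the work surface, if the arm or the gripper's body presses on something with over 40 N, if the wrist force passes 120 N, or if a joint passes its speed limit or range.

## Working session

There is one attempt and no reset: what is moved stays moved. The work goes in short steps, Python scripts to look and compute and a tool call to move; the robot and the scene stay as the last step left them, time stands still between calls to the robot, and variables do not carry over. Pictures are saved under pics/ and viewed, about 8 in all and at most 12, crops included, and the job is handed in when it is done.

Besides the shell and the picture viewer there is one more tool, called after ">>>" as name(argument=value, ...), one argument or row to a line, values as JSON. drive_tool: Moves the arm, as the interface text tells. Its arguments: {"type":"object","properties":{"increments":{"type":"array"}},"required":["increments"]}

```bash
mkdir -p pics
cat > h.py <<'E'
import numpy as np, cv2
from plant import ctrl, cams, workorder
def snap(n,f):
    m=cams.camera_model(n); im=cams.snapshot(n); cv2.imwrite('pics/'+f,im[:,:,::-1]); np.save('pics/'+f+'.npy',m,allow_pickle=True); return im,m
def load(f): return np.load('pics/'+f+'.npy',allow_pickle=True).item()
def ray(m,u,v):
    p=np.array([(u-m['cx'])/m['fx'],(v-m['cy'])/m['fy']]); q=p.copy()
    for _ in range(30): q=p/(1+m['k1']*(q@q))
    R=np.array(m['R']); t=np.array(m['t'])
    d=R.T@np.array([q[0],q[1],1]); return -R.T@t, d/np.linalg.norm(d)
def atz(m,u,v,z):
    o,d=ray(m,u,v); return o+d*(z-o[2])/d[2]
def tri(*obs):
    A=np.zeros((3,3));b=np.zeros(3);L=[]
    for m,u,v in obs:
        o,d=ray(m,u,v);P=np.eye(3)-np.outer(d,d);A+=P;b+=P@o;L.append((P,o))
    x=np.linalg.solve(A,b); return x,[np.linalg.norm(P@(x-o)) for P,o in L]
def proj(m,X):
    c=np.array(m['R'])@np.array(X)+np.array(m['t']); q=c[:2]/c[2]; q=q*(1+m['k1']*(q@q))
    return q[0]*m['fx']+m['cx'],q[1]*m['fy']+m['cy']
E
python3 - <<'E'
from h import *
s=ctrl.read_state(); print(s)
for n in('scene','top'): snap(n,n+'0.png'); m=load(n+'0.png'); print(n,m['fx'],m['k1'],-np.array(m['R']).T@m['t'])
E
```

```text
{'clock': 0.0, 'joint_pos': array([-1.24290645,  0.46948914, -0.04860443,  1.53370317,  0.02407125,
        1.14099326, -0.0823056 ]), 'joint_velocities': array([-0.0012053 , -0.00094717, -0.00056325, -0.00084071,  0.00041879,
        0.0013067 ,  0.00068207]), 'joint_efforts': array([ 3.49115790e-04, -5.10317767e+01, -4.64873482e-02, -2.37713134e+01,
        1.06546754e-02,  7.60552852e-03, -3.00120377e-06]), 'eef_pos': array([235.5419735 , 631.98830336, 252.22532222]), 'tcp_rot': array([-1.35833208, -0.9413201 ,  0.94400502]), 'contact_force': array([ 0.5304488 , -0.07185014,  0.32149087]), 'torque': array([-0.03501144,  0.01138654, -0.038804  ]), 'opening': 85.68217595865146}
scene 557.425147909034 -0.1257454554159831 [1414.41192037   59.67568502  831.13326954]
top 477.2732933002784 0.00017264657123499763 [ 514.38914608   54.41143511 1054.2471932 ]
```

View pics/scene0.png

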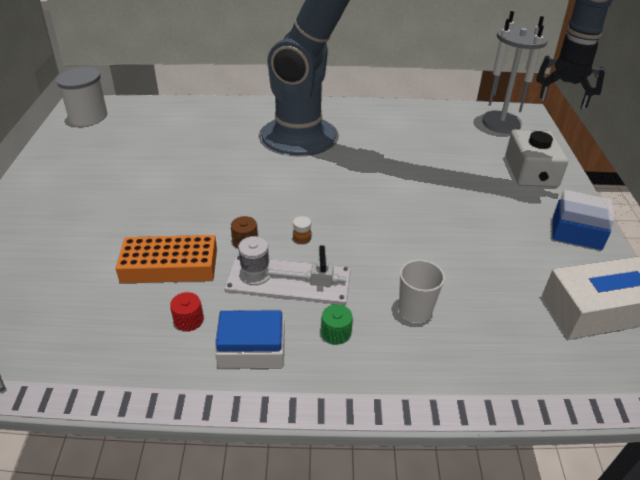

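View pics/top0.png

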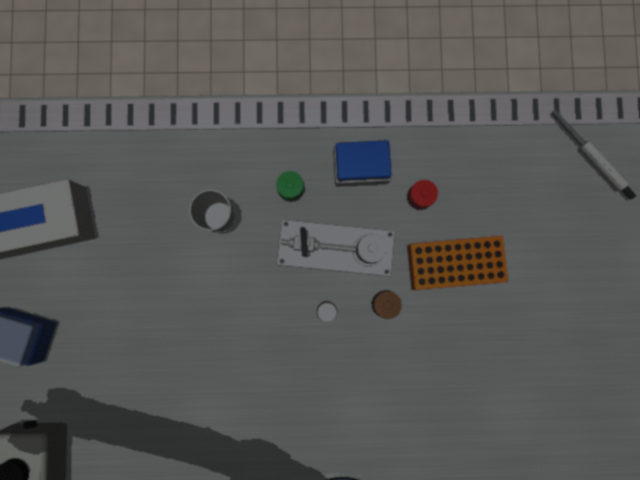

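Scene view: the collar top is at about (254,241), the valve handle at (323,258). Top view: the collar boss is at (372,242) and the handle at (304,242), lying along world x. The plate corners are near (281,223), (394,231), (391,275) and (278,265). Brown, green and red decoys are standing around.

Run:
```python
from h import *
from scipy.spatial.transform import Rotation as Ro
s=load('scene0.png');t=load('top0.png')
for n,a,b in(('collar boss',(253,241),(372,243)),('handle mid',(323,256),(304,242))):print(n,tri((s,*a),(t,*b)))
print('boss/top z91',atz(t,372,243,93),atz(s,253,241,93)); print('handle z86',atz(t,304,242,86),atz(s,323,248,86))
c=[atz(t,*p,12)[:2] for p in((283,221),(394,231),(391,275),(278,265))];print(np.round(c),np.mean(c,0))
for n,p,z in(('rack',(459,263),45),('brown',(387,305),50),('jar',(327,312),50),('tipbox',(363,160),70),('beaker',(211,210),100),('green',(290,186),50),('red',(423,194),50)):print(n,atz(t,*p,z)[:2])
print(Ro.from_rotvec(ctrl.read_state()['tcp_rot']).as_matrix().round(3))
m=cams.camera_model('wrist');print(np.round(m['R'],3),-np.array(m['R']).T@m['t'])
im=[cv2.imread('pics/%s0.png'%n) for n in('scene','top')]
a=cv2.resize(im[0][215:315,215:365],(750,500)[:2],interpolation=cv2.INTER_CUBIC)[:290]
b=cv2.resize(im[1][205:265+20,265:405],(750,428),interpolation=cv2.INTER_CUBIC)[:300]
cv2.imwrite('pics/c1.png',np.vstack([a,b]))
```

```text
collar boss (array([594.7302565 , -64.75313427, 107.9436286 ]), [np.float64(0.022151905733032475), np.float64(0.022151905733054453)])
handle mid (array([601.63118037,  72.33158652,  77.80995846]), [np.float64(1.1671245705219033), np.float64(1.1671245705218918)])
boss/top z91 [596.0000575  -66.65759456  93.        ] [577.79519798 -67.30136359  93.        ]
handle z86 [600.89645785  71.02377323  86.        ] [586.944744    73.25787082  86.        ]
[[ 655.  118.]
 [ 629. -126.]
 [ 532. -117.]
 [ 558.  130.]] [593.32773455   1.23216242]
rack [ 554.46985333 -256.43714778]
brown [ 468.88776848 -100.08740849]
jar [456.59230048  25.81299036]
tipbox [773.29523588 -55.22134931]
beaker [667.36006959 256.97776357]
green [724.40135801  99.68355438]
red [ 702.84321519 -183.83676679]
[[ 0.349 -0.001 -0.937]
 [ 0.937 -0.002  0.349]
 [-0.002 -1.    -0.   ]]
[[ 0.349  0.937 -0.002]
 [ 0.898 -0.333  0.288]
 [ 0.269 -0.102 -0.958]] [166.71077852 657.81383856 372.57561609]
```

View pics/c1.png

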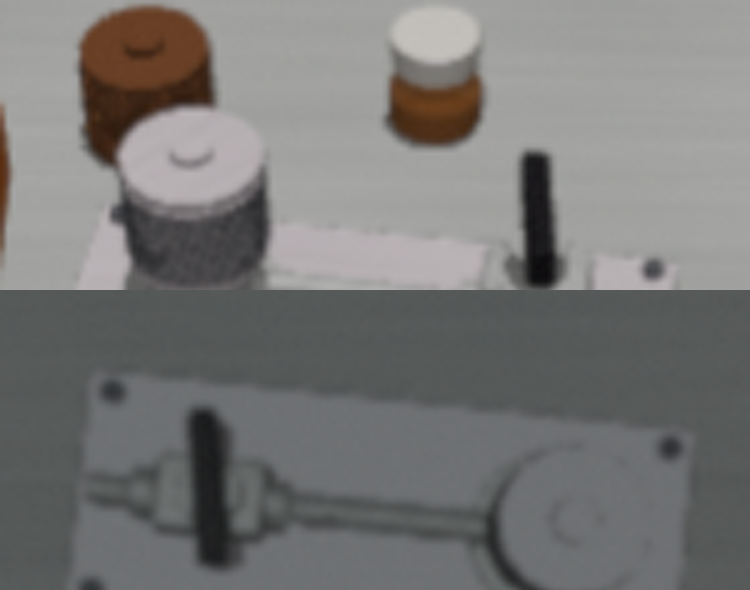

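Run:
```python
from h import *
s=load('scene0.png');t=load('top0.png')
C=tri((s,253,245),(t,372.1,248));V=tri((s,322.6,256.5),(t,304.6,242));print('boss',C,'handle top',V)
d=V[0]-C[0];print(np.hypot(*d[:2]),np.arctan2(-d[0],d[1]))
a=atz(t,205/5.357+265,120/5.357+205,86);b=atz(t,220/5.357+265,275/5.357+205,86);print(a,b,a-b,'handle yaw',np.arctan2(*(a-b)[[1,0]]))
```

```text
boss (array([586.08918055, -66.85366681,  89.67540067]), [np.float64(0.15690076441921016), np.float64(0.15690076441924453)]) handle top (array([601.72700003,  71.34283824,  76.5203945 ]), [np.float64(1.3894142687041935), np.float64(1.389414268704195)])
139.07845054490053 -0.11267711474790636
[630.8331805   72.07268055  86.        ] [571.598842    67.26019452  86.        ] [59.2343385   4.81248602  0.        ] handle yaw 0.0810668143637213
```

Collar boss at (586, −67, 90), valve axis at (601, 71), 139 mm apart (should be 140). The manifold yaw is about −0.11, and the handle is about 0.19 rad from across. I'll move over the valve.

>>> drive_tool(
  increments=[
    {"slide": [3.3, -5.1, 0], "yaw": 0.05, "fingers": 0},
    {"slide": [3.3, -5.1, 0], "yaw": 0.05, "fingers": 0},
    {"slide": [3.3, -5.1, 0], "yaw": 0.05, "fingers": 0},
    {"slide": [3.3, -5.1, 0], "yaw": 0.05, "fingers": 0},
    {"slide": [3.3, -5.1, 0], "yaw": 0.05, "fingers": 0},
    {"slide": [3.3, -5.1, 0], "yaw": 0.05, "fingers": 0},
    {"slide": [3.3, -5.1, 0], "yaw": 0.05, "fingers": 0},
    {"slide": [3.3, -5.1, 0], "yaw": 0.05, "fingers": 0},
    {"slide": [3.3, -5.1, 0], "yaw": 0.05, "fingers": 0},
    {"slide": [3.3, -5.1, 0], "yaw": 0, "fingers": 0},
  ],
)

```text
clock: 1.35
eef_pos: [566.1, 109.7, 248.3]
tcp_rot: [-1.15, -1.293, 1.303]
contact_force: [0.8, 0.7, 0.8]
opening: 85.6
```

>>> drive_tool(
  increments=[
    {"slide": [2.5, -2.5, -1.5], "yaw": 0, "fingers": 0},
    {"slide": [0.5, -0.5, -1], "yaw": 0, "fingers": 0},
    {"slide": [0, 0, 0], "yaw": 0, "fingers": 0},
  ],
)

```text
clock: 1.72
eef_pos: [597.8, 72.9, 221.5]
tcp_rot: [-1.155, -1.284, 1.299]
contact_force: [-0.5, 0.1, -0.2]
opening: 85.2
```

Run:
```python
from h import *
from scipy.spatial.transform import Rotation as Ro
s=ctrl.read_state();R=Ro.from_rotvec(s['tcp_rot']).as_matrix();print(s['eef_pos'],R.round(3),np.arctan2(R[1,0],R[0,0]),s['joint_pos'])
im,m=snap('wrist','w1.png');print(-np.array(m['R']).T@m['t'])
```

```text
[597.78017052  72.8935223  221.54691688] [[-0.111 -0.005 -0.994]
 [ 0.994 -0.007 -0.111]
 [-0.006 -1.     0.006]] 1.682508096266305 [-0.29295976  0.38062441  0.12958691  1.75246377 -0.04930055  1.01816129
  1.53610938]
[525.2851522   65.35853599 342.1988635 ]
```

View pics/w1.png

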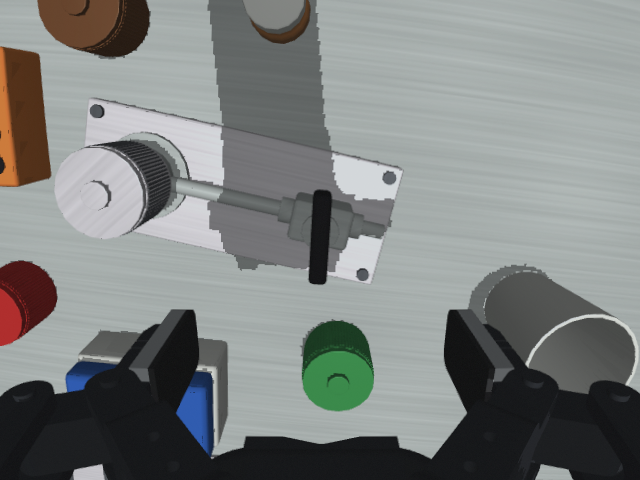

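Wrist view: the handle's top face runs from (322,191) to (317,283), collar boss top at (96,195), plate holes at (97,111), (389,178) and (363,275).

Run:
```python
from h import *
t=load('top0.png');s=load('scene0.png');w=load('w1.png')
a=atz(w,321.5,191,86);b=atz(w,317,283,86);print('ends',a,b,(a+b)/2,np.linalg.norm(a-b),np.arctan2(*(a-b)[[1,0]])+0,np.arctan2(*(b-a)[[1,0]]))
print('handle tri',tri((w,319,237),(t,304.6,242)),tri((w,319,237),(s,322.6,256.5)))
print('boss tri',tri((w,96,193),(t,372.1,248)),tri((w,96,193),(s,253,245)),atz(w,96,195,96))
h=[atz(w,*p,12) for p in((97,111),(389,178),(363,275))];print(np.round(h,1),np.linalg.norm(h[1]-h[0]),np.linalg.norm(h[2]-h[1]));d=h[1]-h[0];print('yaw',np.arctan2(-d[0],d[1]),'centre',(h[0]+h[2])/2)
```

```text
ends [571.56001984  69.32365791  86.        ] [631.64438631  73.18444596  86.        ] [601.60220307  71.25405193  86.        ] 60.20827831969995 -3.0774247532945505 0.06416790029524277
handle tri (array([600.93532891,  70.43686011,  85.13782654]), [np.float64(0.6208068798175767), np.float64(0.6208068798175703)]) (array([603.08456676,  71.96561511,  77.7834091 ]), [np.float64(0.7448883667410947), np.float64(0.7448883667411071)])
boss tri (array([585.8876237 , -66.38704766,  94.21167902]), [np.float64(0.13908925512677825), np.float64(0.139089255126989)]) (array([586.93143553, -67.23149694,  90.90019473]), [np.float64(0.7836215556919994), np.float64(0.7836215556920323)]) [586.80953623 -65.42141104  96.        ]
[[ 541.6 -107.9   12. ]
 [ 568.8  121.4   12. ]
 [ 650.9  112.5   12. ]] 230.96221277934842 82.65300056129823
yaw -0.11792840526718572 centre [596.25112788   2.30574712  12.        ]
```

Views agree. The valve axis is at (601.5, 71), the handle at world yaw 0.064, i.e. valve ≈ 0.18 rad, so it needs +0.6 rad. Descending on to it.

>>> drive_tool(
  increments=[
    {"slide": [0.37, -0.19, -4.5], "yaw": -0.047, "fingers": 0},
    {"slide": [0, 0, -4.5], "yaw": 0, "fingers": 0.3},
    {"slide": [0, 0, -3], "yaw": 0, "fingers": 0.3},
    {"slide": [0, 0, -2.0], "yaw": 0, "fingers": 0.3},
    {"slide": [0, 0, 0], "yaw": 0, "fingers": 0.3},
  ],
)

```text
clock: 2.4
eef_pos: [599.3, 83.4, 82.5]
tcp_rot: [-1.17, -1.268, 1.267]
contact_force: [-0.1, -0.8, 0.7]
opening: 59.6
```

```bash
cat >> h.py <<'E'
from scipy.spatial.transform import Rotation as Ro
def st():
    s=ctrl.read_state();R=Ro.from_rotvec(s['tcp_rot']).as_matrix();print(s['clock'],s['eef_pos'].round(1),'yaw',np.arctan2(R[1,0],R[0,0]).round(3),'F',s['contact_force'].round(1),'T',s['torque'].round(2),'op',s['opening'],'j',s['joint_pos'].round(2));print(R[:,1].round(3))
E
python3 -c "
from h import *
st()"
```

```text
2.4 [599.3  83.4  82.5] yaw 1.65 F [-0.1 -0.8  0.7] T [ 0.06 -0.01  0.07] op 59.60935510354619 j [-0.29  0.55  0.11  1.86 -0.09  0.74  1.52]
[ 0.     0.001 -1.   ]
```

>>> drive_tool(
  increments=[
    {"slide": [0.2, -1.24, -0.3], "yaw": -0.015, "fingers": 0.3},
    {"slide": [0, 0, 0], "yaw": 0, "fingers": 0.3},
  ],
)

```text
clock: 2.65
eef_pos: [602.4, 71.8, 81.8]
tcp_rot: [-1.179, -1.261, 1.255]
contact_force: [-0.5, -0.1, 0.9]
opening: 59.8
```

```bash
python3 -c "
from h import *
st()"
```

```text
2.65 [602.4  71.8  81.8] yaw 1.637 F [-0.5 -0.1  0.9] T [-0.   -0.   -0.04] op 59.792289965648024 j [-0.27  0.55  0.11  1.86 -0.09  0.73  1.53]
[ 0.004  0.002 -1.   ]
```

Centred. Close on the handle.

>>> drive_tool(
  increments=[
    {"slide": [-0.05, -0.05, -0.2], "yaw": 0, "fingers": 1},
    {"slide": [0, 0, 0], "yaw": 0, "fingers": 1},
    {"slide": [0, 0, 0], "yaw": 0, "fingers": 1},
    {"slide": [0, 0, 0], "yaw": 0, "fingers": 1},
    {"slide": [0, 0, 0], "yaw": 0, "fingers": 1},
    {"slide": [0, 0, 0], "yaw": 0, "fingers": 1},
  ],
)

```text
clock: 3.4
eef_pos: [602.7, 71.5, 81.6]
tcp_rot: [-1.18, -1.263, 1.252]
contact_force: [-0.4, -0.9, 1.8]
opening: 21.5
```

```bash
python3 -c "
from h import *
st()"
```

```text
3.4 [602.7  71.5  81.6] yaw 1.636 F [-0.4 -0.9  1.8] T [0.01 0.16 0.  ] op 21.500188766619157 j [-0.27  0.55  0.11  1.86 -0.09  0.73  1.53]
[ 0.006  0.003 -1.   ]
```

>>> drive_tool(
  increments=[
    {"slide": [0, 0, 0], "yaw": 0, "fingers": 1},
    {"slide": [0, 0, 0], "yaw": 0, "fingers": 1},
    {"slide": [0, 0, 0], "yaw": 0, "fingers": 1},
    {"slide": [0, 0, 0], "yaw": 0, "fingers": 1},
  ],
)

```text
clock: 3.9
eef_pos: [602.6, 71.5, 81.6]
tcp_rot: [-1.18, -1.263, 1.253]
contact_force: [-0.7, -0.1, 0.6]
opening: 21.6
```

```bash
python3 -c "
from h import *
st()"
```

```text
3.9 [602.6  71.5  81.6] yaw 1.636 F [-0.7 -0.1  0.6] T [-0.08  0.12  0.05] op 21.607553090072315 j [-0.27  0.55  0.11  1.86 -0.09  0.73  1.53]
[ 0.006  0.003 -1.   ]
```

The grip stopped at 21.6 mm, not 12, so the fingertips (z≈60) are probably on the bonnet below the bar. I'll open a little, rise 8 mm and close again.

>>> drive_tool(
  increments=[
    {"slide": [0, 0, 0], "yaw": 0, "fingers": 0.6},
    {"slide": [0, 0, 0], "yaw": 0, "fingers": 0.6},
    {"slide": [-0.1, 0, 0.8], "yaw": 0, "fingers": 0.6},
    {"slide": [0, 0, 0], "yaw": 0, "fingers": 1},
    {"slide": [0, 0, 0], "yaw": 0, "fingers": 1},
    {"slide": [0, 0, 0], "yaw": 0, "fingers": 1},
    {"slide": [0, 0, 0], "yaw": 0, "fingers": 1},
    {"slide": [0, 0, 0], "yaw": 0, "fingers": 1},
    {"slide": [0, 0, 0], "yaw": 0, "fingers": 1},
  ],
)

```text
clock: 5.03
eef_pos: [601.8, 71.5, 90.2]
tcp_rot: [-1.181, -1.264, 1.252]
contact_force: [-0.6, -0.2, 1.4]
opening: 10.6
```

```bash
python3 -c "
from h import *
st()"
```

```text
5.025 [601.8  71.5  90.2] yaw 1.636 F [-0.6 -0.2  1.4] T [-0.06  0.01  0.  ] op 10.56064612829951 j [-0.27  0.54  0.11  1.86 -0.09  0.75  1.53]
[ 0.007  0.003 -1.   ]
```

Now on the bar. Turn it +0.6 rad.

>>> drive_tool(
  increments=[
    {"slide": [0, 0, 0], "yaw": 0.1, "fingers": 1},
    {"slide": [0, 0, 0], "yaw": 0.1, "fingers": 1},
    {"slide": [0, 0, 0], "yaw": 0.1, "fingers": 1},
    {"slide": [0, 0, 0], "yaw": 0.1, "fingers": 1},
    {"slide": [0, 0, 0], "yaw": 0.1, "fingers": 1},
    {"slide": [0, 0, 0], "yaw": 0.1, "fingers": 1},
    {"slide": [0, 0, 0], "yaw": 0, "fingers": 1},
  ],
)

```text
clock: 5.9
eef_pos: [602.3, 70.2, 90.2]
tcp_rot: [-0.808, -1.698, 1.685]
contact_force: [-0.1, -1.0, 0.5]
opening: 10.8
```

```bash
python3 -c "
from h import *
st()"
```

```text
5.9 [602.3  70.2  90.2] yaw 2.252 F [-0.1 -1.   0.5] T [0.08 0.09 0.07] op 10.83828159586905 j [-0.15  0.54 -0.05  1.85  0.03  0.75  2.04]
[ 0.005  0.005 -1.   ]
```

>>> drive_tool(
  increments=[
    {"slide": [0, 0, 0], "yaw": 0, "fingers": 0.5},
    {"slide": [0, 0, 0], "yaw": 0, "fingers": 0.5},
    {"slide": [0, 0, 0], "yaw": 0, "fingers": 0.5},
    {"slide": [0, 0, 4], "yaw": 0, "fingers": 0},
    {"slide": [0, 0, 5], "yaw": 0, "fingers": 0},
    {"slide": [0, -4, 1], "yaw": 0, "fingers": 0},
    {"slide": [0, -4, 0], "yaw": 0, "fingers": 0},
    {"slide": [-0.8, -3, 0], "yaw": 0, "fingers": 0},
    {"slide": [-0.8, -2, 0], "yaw": 0, "fingers": 0},
    {"slide": [0, 0, 0], "yaw": 0, "fingers": 0},
  ],
)

```text
clock: 7.15
eef_pos: [585.5, -61.9, 194.1]
tcp_rot: [-0.812, -1.698, 1.684]
contact_force: [0.1, 0.4, 0.7]
opening: 85.6
```

```bash
python3 -c "
from h import *
st(); snap('wrist','w2.png')"
```

```text
7.15 [585.5 -61.9 194.1] yaw 2.25 F [0.1 0.4 0.7] T [ 0.08 -0.02 -0.02] op 85.56513510878479 j [ 0.05  0.38 -0.02  1.81  0.    0.94  2.28]
[ 0.007  0.005 -1.   ]
```

View pics/w2.png

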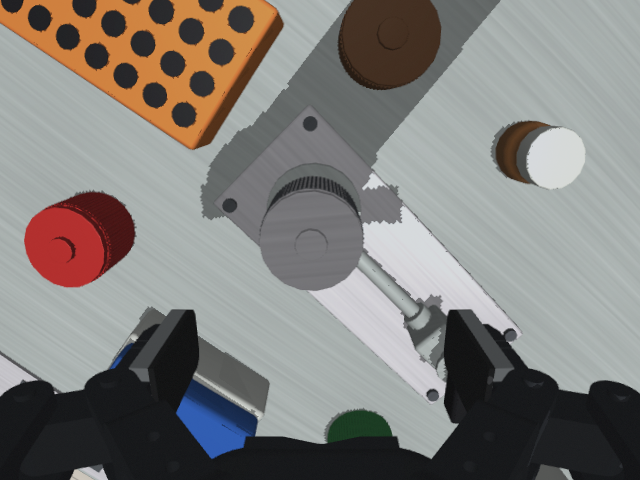

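Wrist view: the collar's boss top is at (312,242) and its top disc spans u 260–364; the handle is hidden by the right pad. I'll check the valve in the top camera and fix the collar's position.

Run:
```python
from h import *
w1=load('w1.png');w=load('w2.png')
print('boss',tri((w1,96,193),(w,312,241)),atz(w,312,241,96))
e=[atz(w,*p,91) for p in((260,240),(364,240),(312,190),(312,291))];print(np.round(e,1),np.linalg.norm(e[0]-e[1]),np.mean(e,0))
im,_=snap('top','t1.png');im2,_=snap('scene','s1.png')
a=cv2.resize(im[200:290,260:410],(750,450),interpolation=cv2.INTER_CUBIC);b=cv2.resize(im2[220:310,215:365],(750,450),interpolation=cv2.INTER_CUBIC)
cv2.imwrite('pics/c2.png',np.vstack([a[:300],b[:300]])[:,:,::-1])
```

```text
boss (array([586.38824748, -67.78609048,  91.38537131]), [np.float64(0.31130272161395117), np.float64(0.31130272161366646)]) [584.84916292 -68.64744366  96.        ]
[[603.7 -90.3  91. ]
 [567.8 -45.9  91. ]
 [564.  -85.4  91. ]
 [609.5 -49.1  91. ]] 57.002147542821916 [586.26208702 -67.66138475  91.        ]
```

View pics/c2.png

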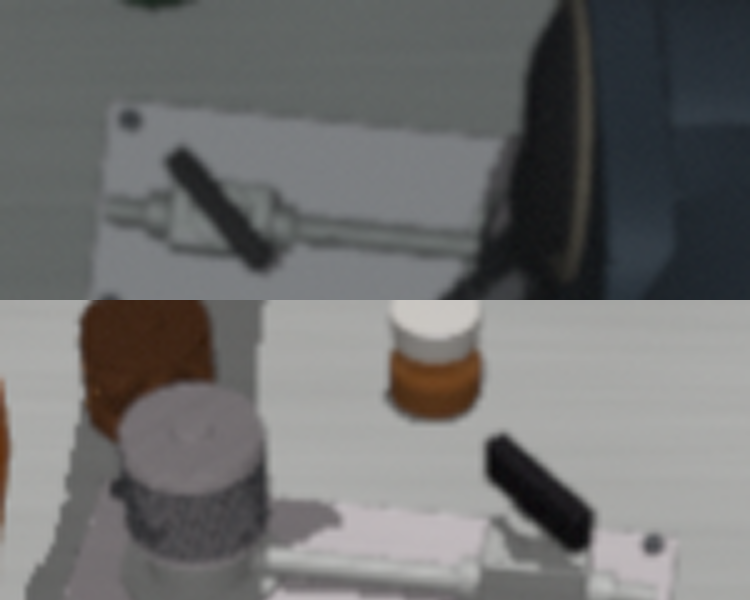

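Both views show the handle at about 45° to the pipe, and the collar still up.

Run:
```python
from h import *
for n,f,p,q,y0,x0,z in(('top','t1.png',(178,152),(260,264),200,260,86),('scene','s1.png',(500,437),(583,515),160,215,86)):
    m=load(f);a=atz(m,p[0]/5+x0,p[1]/5+y0,z);b=atz(m,q[0]/5+x0,q[1]/5+y0,z);d=(a-b)*np.sign((a-b)[0]);print(n,a,b,np.linalg.norm(d),np.arctan2(d[1],d[0])+.116)
```

```text
top [624.92597541  87.79710506  86.        ] [578.5940374   55.09578133  86.        ] 56.7100084035415 0.7306114691216575
scene [585.61353117  57.25495564  86.        ] [629.95221344  90.11621081  86.        ] 55.18859335719071 0.753807778030017
```

>>> drive_tool(
  increments=[
    {"slide": [0.08, -0.57, -3], "yaw": 0, "fingers": 0},
    {"slide": [0, 0, -3], "yaw": 0, "fingers": 0},
    {"slide": [0, 0, 0], "yaw": 0, "fingers": 0},
  ],
)

```text
clock: 7.68
eef_pos: [589.2, -58.6, 133.3]
tcp_rot: [-0.804, -1.712, 1.688]
contact_force: [-0.2, 0.4, -0.5]
opening: 85.3
```

>>> drive_tool(
  increments=[
    {"slide": [-0.3, -0.9, -0.3], "yaw": 0, "fingers": 0},
    {"slide": [0, 0, 0], "yaw": 0, "fingers": 0},
    {"slide": [0, 0, -2], "yaw": 0, "fingers": 0},
    {"slide": [0, 0, 0], "yaw": 0, "fingers": 0},
  ],
)

```text
clock: 8.18
eef_pos: [589.1, -67.1, 114.1]
tcp_rot: [-0.81, -1.718, 1.688]
contact_force: [-0.5, -0.3, -0.2]
opening: 85.4
```

>>> drive_tool(
  increments=[
    {"slide": [-0.3, -0.05, -1.2], "yaw": 0, "fingers": 0},
    {"slide": [-0.05, -0.1, -1.2], "yaw": 0, "fingers": 0},
    {"slide": [-0.05, -0.1, -1.0], "yaw": 0, "fingers": 0},
    {"slide": [0, 0, 0], "yaw": 0, "fingers": 0},
  ],
)

```text
clock: 8.68
eef_pos: [585.9, -69.9, 79.8]
tcp_rot: [-0.813, -1.72, 1.688]
contact_force: [0.3, 0.1, 0.6]
opening: 85.6
```

```bash
python3 -c "
from h import *
st()"
```

```text
8.675 [585.9 -69.9  79.8] yaw 2.264 F [0.3 0.1 0.6] T [-0.03  0.    0.03] op 85.63139044390832 j [ 0.07  0.53 -0.02  1.9   0.    0.69  2.31]
[ 0.021  0.009 -1.   ]
```

>>> drive_tool(
  increments=[
    {"slide": [0.05, 0.2, 0], "yaw": 0, "fingers": 0.3},
    {"slide": [0, 0, 0], "yaw": 0, "fingers": 0.6},
    {"slide": [0, 0, 0], "yaw": 0, "fingers": 1},
    {"slide": [0, 0, 0], "yaw": 0, "fingers": 1},
    {"slide": [0, 0, 0], "yaw": 0, "fingers": 1},
    {"slide": [0, 0, 0], "yaw": 0, "fingers": 1},
  ],
)

```text
clock: 9.43
eef_pos: [586.9, -67.4, 80.5]
tcp_rot: [-0.814, -1.721, 1.687]
contact_force: [-0.9, -0.4, -0.5]
opening: 57.0
```

```bash
python3 -c "
from h import *
st()"
```

```text
9.425 [586.9 -67.4  80.5] yaw 2.265 F [-0.9 -0.4 -0.5] T [0.04 0.06 0.01] op 57.00648020025944 j [ 0.07  0.53 -0.02  1.9   0.    0.69  2.31]
[ 0.022  0.009 -1.   ]
```

Collar held (57 mm). Turning clockwise in small steps with a slight downward push, watching z for the drop.

>>> drive_tool(
  increments=[
    {"slide": [0, 0, -0.05], "yaw": -0.08, "fingers": 1},
    {"slide": [0, 0, -0.05], "yaw": -0.08, "fingers": 1},
    {"slide": [0, 0, -0.05], "yaw": -0.08, "fingers": 1},
    {"slide": [0, 0, -0.05], "yaw": -0.08, "fingers": 1},
  ],
)

```text
clock: 9.93
eef_pos: [588.2, -68.1, 80.5]
tcp_rot: [-1.037, -1.491, 1.463]
contact_force: [-1.1, 0.3, 2.6]
opening: 56.7
```

```bash
python3 -c "
from h import *
st()"
```

```text
9.925 [588.2 -68.1  80.5] yaw 1.935 F [-1.1  0.3  2.6] T [-0.09  0.21  0.05] op 56.72796272171965 j [-0.01  0.52  0.07  1.91 -0.06  0.69  2.03]
[ 0.027  0.001 -1.   ]
```

>>> drive_tool(
  increments=[
    {"slide": [-0.05, 0, -0.1], "yaw": -0.06, "fingers": 1},
    {"slide": [-0.05, 0, -0.1], "yaw": -0.06, "fingers": 1},
    {"slide": [0, 0, -0.1], "yaw": -0.06, "fingers": 1},
    {"slide": [0, 0, -0.1], "yaw": -0.06, "fingers": 1},
  ],
)

```text
clock: 10.42
eef_pos: [588.0, -68.6, 80.4]
tcp_rot: [-1.178, -1.312, 1.288]
contact_force: [-2.8, 0.6, 6.2]
opening: 56.5
```

>>> drive_tool(
  increments=[
    {"slide": [-0.05, 0.05, -0.1], "yaw": -0.06, "fingers": 1},
    {"slide": [-0.05, 0.05, -0.1], "yaw": -0.06, "fingers": 1},
    {"slide": [0, 0, -0.1], "yaw": -0.06, "fingers": 1},
    {"slide": [0, 0, -0.1], "yaw": -0.06, "fingers": 1},
  ],
)

```text
clock: 10.92
eef_pos: [587.7, -68.4, 80.4]
tcp_rot: [-1.297, -1.127, 1.108]
contact_force: [-2.4, 0.0, 5.9]
opening: 56.6
```

```bash
python3 -c "
from h import *
st()"
```

```text
10.925 [587.7 -68.4  80.4] yaw 1.44 F [-2.4  0.   5.9] T [0.21 0.58 0.14] op 56.63997881966301 j [-0.12  0.53  0.21  1.92 -0.15  0.68  1.62]
[ 0.027 -0.013 -1.   ]
```

>>> drive_tool(
  increments=[
    {"slide": [-0.05, 0, -0.1], "yaw": -0.06, "fingers": 1},
    {"slide": [-0.05, 0, -0.1], "yaw": -0.06, "fingers": 1},
    {"slide": [-0.05, 0, -0.1], "yaw": -0.06, "fingers": 1},
    {"slide": [0, 0, -0.1], "yaw": -0.06, "fingers": 1},
  ],
)

```text
clock: 11.42
eef_pos: [587.4, -68.5, 80.1]
tcp_rot: [-1.395, -0.94, 0.923]
contact_force: [-2.7, -0.3, 4.1]
opening: 56.5
```

```bash
python3 -c "
from h import *
st()"
```

```text
11.425 [587.4 -68.5  80.1] yaw 1.194 F [-2.7 -0.3  4.1] T [0.03 0.57 0.09] op 56.515382346762706 j [-0.17  0.54  0.28  1.92 -0.2   0.69  1.41]
[ 0.026 -0.019 -0.999]
```

>>> drive_tool(
  increments=[
    {"slide": [-0.05, 0.05, -0.15], "yaw": -0.05, "fingers": 1},
    {"slide": [-0.05, 0.05, -0.15], "yaw": -0.05, "fingers": 1},
    {"slide": [0, 0, -0.15], "yaw": -0.05, "fingers": 1},
  ],
)

```text
clock: 11.8
eef_pos: [587.1, -67.8, 77.3]
tcp_rot: [-1.448, -0.822, 0.806]
contact_force: [-0.3, 0.6, -0.7]
opening: 56.9
```

```bash
python3 -c "
from h import *
st()"
```

```text
11.8 [587.1 -67.8  77.3] yaw 1.04 F [-0.3  0.6 -0.7] T [0.07 0.06 0.01] op 56.94427872014214 j [-0.21  0.54  0.32  1.92 -0.23  0.68  1.28]
[ 0.024 -0.023 -0.999]
```

It dropped (z 80.4 → 77.3 and the force has gone). Push straight down.

>>> drive_tool(
  increments=[
    {"slide": [0, 0, -0.2], "yaw": 0, "fingers": 1},
    {"slide": [0, 0, -0.3], "yaw": 0, "fingers": 1},
    {"slide": [0, 0, -0.3], "yaw": 0, "fingers": 1},
    {"slide": [0, 0, -0.3], "yaw": 0, "fingers": 1},
  ],
)

```text
clock: 12.3
eef_pos: [587.4, -67.8, 70.3]
tcp_rot: [-1.445, -0.824, 0.806]
contact_force: [-12.3, 2.5, 38.6]
opening: 56.7
```

```bash
python3 -c "
from h import *
st()"
```

```text
12.3 [587.4 -67.8  70.3] yaw 1.042 F [-12.3   2.5  38.6] T [0.42 2.64 0.03] op 56.661686005067175 j [-0.2   0.56  0.32  1.92 -0.24  0.67  1.29]
[ 0.024 -0.021 -0.999]
```

Travel 10.2 mm: home. I'll ease the push a bit and hold, then check.

>>> drive_tool(
  increments=[
    {"slide": [-0.03, 0, -0.15], "yaw": 0, "fingers": 1},
    {"slide": [-0.03, 0, -0.15], "yaw": 0, "fingers": 1},
    {"slide": [0, 0, -0.15], "yaw": 0, "fingers": 1},
    {"slide": [0, 0, -0.15], "yaw": 0, "fingers": 1},
  ],
)

```text
clock: 12.8
eef_pos: [587.5, -67.8, 70.5]
tcp_rot: [-1.442, -0.828, 0.805]
contact_force: [-4.3, 1.5, 13.9]
opening: 56.5
```

Run:
```python
from h import *
st();a,_=snap('scene','s2.png');st()
w,_=snap('wrist','w3.png')
cv2.imwrite('pics/c3.png',np.hstack([cv2.resize(a[200:320,200:400],(500,300),interpolation=cv2.INTER_CUBIC),cv2.resize(w,(300,300))])[:,:,::-1])
```

```text
12.8 [587.5 -67.8  70.5] yaw 1.044 F [-4.3  1.5 13.9] T [ 0.12  1.12 -0.04] op 56.492196018935736 j [-0.2   0.55  0.31  1.93 -0.24  0.67  1.3 ]
[ 0.026 -0.017 -1.   ]
12.85 [587.5 -67.8  70.5] yaw 1.044 F [-5.1  1.  13. ] T [ 0.12  1.1  -0.08] op 56.955235445576626 j [-0.2   0.55  0.31  1.93 -0.24  0.67  1.3 ]
[ 0.026 -0.017 -1.   ]
```

View pics/c3.png

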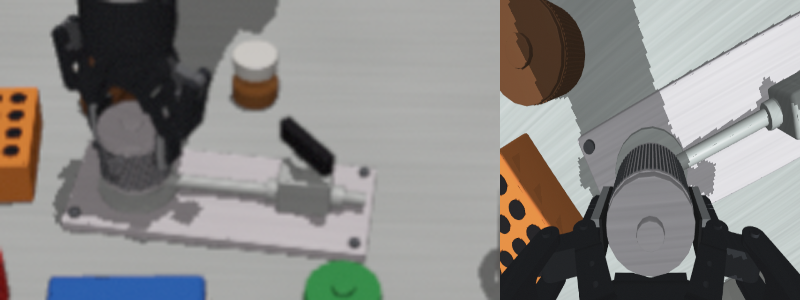

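The handle is still at about 45°, the collar is low on its pedestal, and the brown decoy, jar, rack and tip box are in place. One height check for slip, and a firmer final push.

>>> drive_tool(
  increments=[
    {"slide": [-0.03, 0, -0.22], "yaw": 0, "fingers": 1},
    {"slide": [-0.03, 0, -0.22], "yaw": 0, "fingers": 1},
    {"slide": [-0.03, 0, -0.22], "yaw": 0, "fingers": 1},
  ],
)

```text
clock: 13.28
eef_pos: [587.5, -67.9, 70.5]
tcp_rot: [-1.44, -0.831, 0.802]
contact_force: [-6.5, 2.1, 18.0]
opening: 56.5
```

Run:
```python
from h import *
st();w=load('w3.png');im=cv2.imread('pics/w3.png');cv2.imwrite('pics/c4.png',cv2.resize(im[250:450,180:460],(784,560)))
for z in(81,85,91):
    e=[proj(w,X) for X in [(587+29*np.cos(a),-67.6+29*np.sin(a),z) for a in np.linspace(0,6.28,120)]];e=np.array(e);print(z,'u',e[:,0].min().round(),e[:,0].max().round(),'v',e[:,1].min().round(),e[:,1].max().round(),'boss',np.round(proj(w,(587,-67.6,z+5))))
```

```text
13.275 [587.5 -67.9  70.5] yaw 1.045 F [-6.5  2.1 18. ] T [ 0.01  1.43 -0.04] op 56.46837257996167 j [-0.19  0.55  0.31  1.93 -0.24  0.67  1.3 ]
[ 0.028 -0.014 -1.   ]
81 u 224.0 418.0 v 277.0 441.0 boss [321. 377.]
85 u 221.0 421.0 v 284.0 450.0 boss [321. 386.]
91 u 216.0 426.0 v 294.0 466.0 boss [321. 400.]
```

View pics/c4.png

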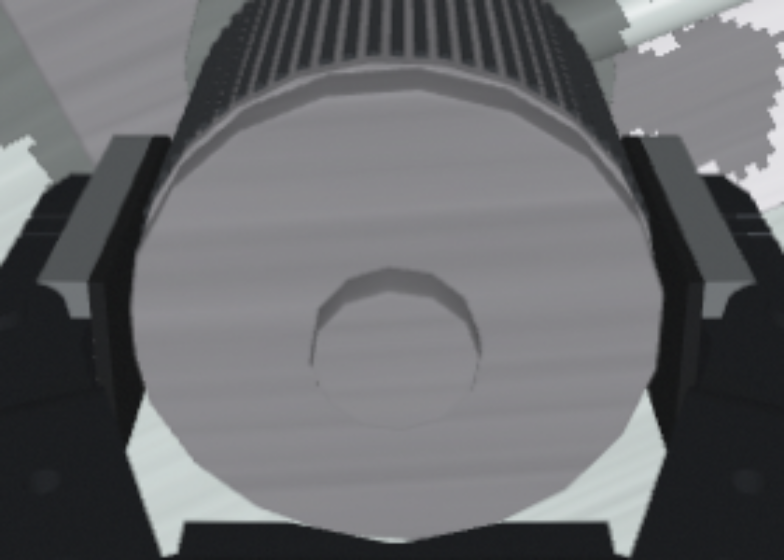

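The boss top is at (321,378), where home predicts (321,377); the rim's lower edge is at v 443 against 441. So the collar is home and hasn't slipped in the grip. Handing in.

```bash
python3 -c "
from h import *
print(workorder.job_done()); st()"
```

```text
the job is handed in; nothing more can be done
None
the job is handed in; nothing more can be done
```

I set the vent valve half open, turned the collar clockwise until it dropped, pushed it home and handed the job in with the gripper still holding it down. The hand-in gives no verdict, and the run took about 13 s of the 61 s allowed.

- **Valve:** I turned the handle counterclockwise from about 0.18 rad. The top and scene cameras read 0.73 and 0.75 rad, and the gripper's yaw gave about 0.80. These differ slightly, but all lie within 0.61–0.96. My first grip caught the bonnet below the bar (21.6 mm opening instead of 12), so I opened, rose 8 mm and gripped the bar.
- **Collar:** It dropped over the pins after 62–70 degrees of clockwise turn. The tool went down 10.0 mm in all, as the task calls for.
- **Height check:** The collar's boss showed at row 378 in the wrist camera, where 377 is expected when home, so it had not slipped in the grip.
- **Final hold:** The last push was about 18 N down against the 9 N spring, with about 7 N sideways. The tool was within about 1 mm of the measured cell axis and tilted about 1.8 degrees. The downward force peaked at about 39 N while seating the collar; this was through the fingers.
- **Bystanders:** The jar, rack and tip box looked unmoved in the last scene view. The beaker was out of that crop, and nothing came near it.

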